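# Lock a wax block in the sawing fixture

### The arm

A 6-joint arm with a two-finger parallel gripper is mounted at the origin on a cart in front of the work surface, level with it; the furniture and walls round the work are solid. World frame = base frame: x ahead of the robot, y to its left, z up, the work surface at z = 0. Lengths are in m, angles in rad, forces in N, time in s.
With the tool pointing down it reaches from about 0.375 to 0.925 m from the base axis. Payload 5.7 kg.
Tool frame: the origin (TCP) lies at the very end of the fingers, on their centre line; the grasp point (between the pads) lies grasp_offset behind it (grasp_offset is the distance from the TCP to the grasp point, in m); z points along the fingers, y is the line along which they close (so a half turn about z gives the same grasp; the last joint's range is limited). The gripper opens to 88 mm and grips with 3 to 60 N. Pads are 20 mm wide; open, the fingers measure 115 mm over their backs; the gripper's body (75 mm by 178 mm) begins 61 mm behind the grasp point.
Start: joints at [1.133, 0.359, 1.51, -0, 1.272, -0.115], TCP at [0.19, 0.569, 0.223] pointing down, gripper open.
Joint ranges: [-2.97, 2.97], [-1.01, 2.36], [0.21, 2.38], [-0.96, 4.11], [0.2, 2.71], [-2.98, 2.98]. Speed limits (rad/s): [2.39, 2.39, 3.14, 3.14, 3.14, 3.14].

### API

Orientations are given as a rotation vector (axis times angle).
In Python, from plant import get_obs, read_camera, camera_params, hand_in, grasp_offset gives the robot as it stands. The module is installed in compiled form; this text tells all that it offers.
- The arm moves only by the tool arm_command, never from a script. Its argument "commands" is a list of rows, each an object with "xyz": the shift along the tool's x, y, z scaled (see below), a list of three; "angular": the turn, a rotation vector about the tool's x, y, z scaled (see below), a list of three; "gripper": the opening, from 0 (shut) to 1 (fully open). A call has exactly 10 rows; each row is the pose to reach, as a shift and turn from the pose commanded when the call began, along the tool's axes at that moment, turning the shorter way round; what a row does not reach only later rows make up. The controller multiplies each number of a shift by 0.2 m and each number of a turn by pi rad. A row lasts 1/8 s, in which the tool goes at most 62.5 mm and 10.7 degrees, less where a joint would pass 70% of its speed; a pose out of reach is approached as far as the arm can. A call with a number of a shift or a turn outside -1 to 1 is refused whole. A call with a gripper value outside its range is refused whole. The fingers move at their own pace and stop on an object; "squeeze" is the grip in N (left out, the last holds). Time passes only in rows, so rows that repeat a pose let the fingers close, or fill a call up. It gives the time, the measured TCP pose, the force, the opening and the grip force at its end, in the units of the state.
- get_obs(): the state, without advancing time (a new reading comes with each control period).
- read_camera(name): name is "side" or "top"; returns (picture, depth): 420x560x3 uint8, blue, green, red; 420x560 float32, m along the optical axis (not along the pixel's ray), 0 where there is no reading.
- camera_params(name): a dict with "fx", "fy", "cx", "cy" (pixels), "k1" (the pictures are not rectified: a ray, as slopes to the right and down, at radius r is drawn at 1 + k1 r^2 times it, then the intrinsics apply), "cam_to_world" (4x4, takes a point from camera to world coordinates). Camera axes: x right, y up, looking along -z (the intrinsics and any distortion apply to the point x, -y, -z); pixel columns grow to the right and rows downward; lengths in m; the calibration is good to about 2 mm. A picture is of the moment at which its call begins. camera_params takes no time and is no camera call.
- hand_in(): hands the job in; it is judged then, once.
The state is a dict: "t": time; "joint_positions": joint angles; "joint_vel": joint speeds; "joint_efforts": joint torques, N m; "ee_pos": TCP position; "tcp_rot": TCP orientation; "contact_force": force on the tool from outside, world axes, zero at the start; "moment": the same for the moment, N m; "width": finger opening in m; "gripper_force": force on a finger pad.
Only numpy, scipy, OpenCV 4.12 (cv2) and the standard library are available. Lean on these libraries where they do the work, as an engineer would, in place of code of your own. Each camera call takes 0.05 s, during which the arm holds its last target. There are 200 camera calls.

### The job

The wax block lies loose and askew in the sawing fixture. Raise the cam lever to free the sliding stop, slide the stop up until the block sits square and snug between it and the fixed fence, then press the lever all the way down again so that the stop is locked there. Do not crush the wax, and leave the saw, the caliper and the pencil where they are.

Things in the scene. Friction and masses are not known exactly. Their poses are not given: they have to be found in the camera images.
- fixture: sawing fixture, fixed to the bench: aluminium bed 156 (x) x 250 (y) mm, top 12 mm over the bench. Origin: centre of its underside. +y runs along the bed from the sliding stop to the fixed fence; -x is the side to which the lever lies when down. Fence: upright face across the bed at y = 85 mm, 110 mm wide, 16 thick, top 46 mm up. Steel guide bars 12 mm wide along y at x = -65 and +65 mm, tops 22 mm up
- stop (a joint): travel of the sliding stop along fixture +y, in m. 0 = 130 mm opening between its face and the fence; the opening shrinks by the value (0.080 leaves 50 mm); travel ends at 0.085. Slides with about 1.5 N when the lever is raised past 0.9 rad; with the lever down a cam-driven shoe holds it against 90 N
- stop_face (a point): centre of the sliding stop's upright working face, 110 mm wide (x) and 34 mm high, 29 mm over the bench; it looks to fixture +y. The aluminium stop reaches 52 mm behind it, and its upright is 16 mm thick. Stop and fence are each split by a thin saw slot
- fence_face (a point): centre of the fixed fence's working face, 29 mm over the bench; it looks to fixture -y
- cam_lever (a joint): cam lever on the stop, in rad. 0 = fully down, stop locked (the handle points to fixture -x, rising 0.14 rad above level); 1.5 = raised, just past upright, stop free. Limits 0 and 1.5; it stays where it is left. The cam bites below about 0.85; then it takes about 3 N at the knob, either way
- lever_pivot (a point): the lever's pivot, 40 mm over the bench; its axis runs along fixture y, and raising turns the knob from -x up. It rides on the stop, 30 mm behind the stop's face, at fixture x = -65 mm, between two cheeks that stand 53 mm over the bench and measure 33 mm (y) over both
- lever_knob (a point): centre of the lever's black round end, 100 mm from the pivot: a short cylinder along fixture y, 18 mm diameter, 18 mm wide, good to pinch across its flat ends (along fixture y) and to pivot between the fingers. The rest of the lever is 12 to 16 mm wide. With the lever down it is 54 mm over the bench, clear of the bed's front edge by 86 mm
- wax_block: green wax block, 50 (own x) x 90 (own y) x 24 (z) mm, loose on the bed between stop and fence. Origin: centre of its underside. Its long side lies roughly along fixture x, so its 50 mm go between the faces
- piercing_saw: jeweller's saw frame lying flat beyond the fence, 92 x 290 x 29 mm. Origin: centre of its underside. Leave alone
- caliper: steel caliper lying flat on the other side of the fixture, 68 x 200 x 10 mm. Origin: centre of its underside. Leave alone
- pencil: pencil lying behind the fixture (+x), 154 mm long. Origin: centre of its underside. Leave alone
Things that resemble listed ones, but are neither listed nor needed, are in the scene too. There is more than one size of the wax_block; the job needs the middle-sized.

How it is judged:
By the outcome, as a careful person would: the job done as asked, in the order asked, and still so for the second after the job is handed in, with the robot touching nothing.
It also fails if it takes over 51 s, if anything falls off the work surface, if the arm or the gripper's body presses on something with over 40 N, if the wrist force passes 120 N, or if a joint passes its speed limit or range.

## Working session

There is one attempt and no reset: what is moved stays moved. The work goes in short steps, Python scripts to look and compute and a tool call to move; the robot and the scene stay as the last step left them, time stands still between calls to the robot, and variables do not carry over. Pictures are saved under pics/ and viewed, at most 10 in all, crops included, and the job is handed in when it is done.

Besides the shell and the picture viewer there is one more tool, called as name(argument=value, ...), one argument or row to a line, values as JSON. arm_command: Moves the arm, as the interface text tells. Shifts and turns lie within -1 to 1; 1 stands for 0.2 m of shift or pi rad of turn. Its arguments: {"type":"object","properties":{"commands":{"type":"array","items":{"type":"object","properties":{"xyz":{"type":"array","items":{"type":"number","minimum":-1,"maximum":1}},"angular":{"type":"array","items":{"type":"number","minimum":-1,"maximum":1}},"gripper":{"type":"number"}}}},"squeeze":{"type":"number"}},"required":["commands"]}

```bash
mkdir -p pics; cat > h.py <<'E'
import numpy as np, cv2
from plant import *
def snap(n):
    p,d=read_camera(n); np.savez(f'{n}.npz',p=p,d=d); return p,d
def pix2w(n,u,v,d=None,z=None):
    c=camera_params(n); T=np.array(c['cam_to_world'])
    K=np.array([[c['fx'],0,c['cx']],[0,c['fy'],c['cy']],[0,0,1]])
    xy=cv2.undistortPoints(np.array([[[u,v]]],float),K,np.array([c['k1'],0,0,0.]))[0,0]
    r=T[:3,:3]@np.array([xy[0],-xy[1],-1.]); o=T[:3,3]
    s=d if z is None else (z-o[2])/r[2]
    return o+s*r
E
python3 - <<'E'
from h import *
for n in('top','side'):
    p,d=snap(n); cv2.imwrite(f'pics/{n}0.png',p); c=camera_params(n); print(n,np.round(c['cam_to_world'],3).tolist(),c['fx'],c['k1'])
o=get_obs(); print(o['t'],o['ee_pos'],o['tcp_rot'],o['width'],grasp_offset)
E
```

```text
top [[-0.012, 0.996, -0.088, 0.493], [-1.0, -0.012, -0.002, 0.138], [-0.003, 0.088, 0.996, 1.072], [0.0, 0.0, 0.0, 1.0]] 481.6735741731979 0.005384669855666201
side [[0.976, 0.133, -0.174, 0.447], [-0.218, 0.658, -0.72, -0.512], [0.019, 0.741, 0.671, 0.642], [0.0, 0.0, 0.0, 1.0]] 393.61030828866245 -0.11168684651769134
0.1 [0.19010423 0.56846091 0.22191495] [-5.04815199e-01 -3.10033824e+00  2.41151354e-03] 0.08801166323336657 0.0187
```

View pics/top0.png

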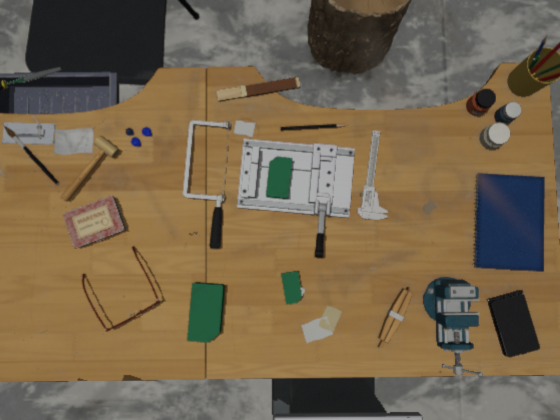

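View pics/side0.png

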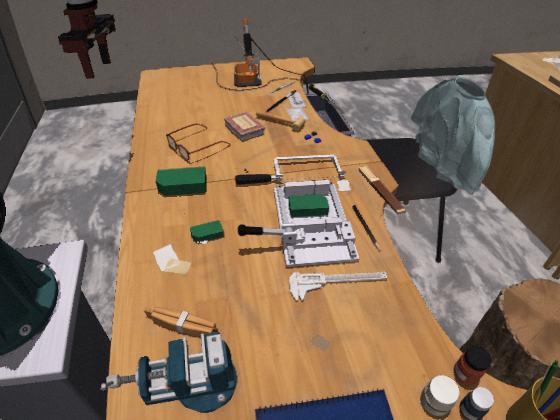

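Top view: the fixture is at about (297,178), with its fence on the left (250,173), stop on the right (325,170), and lever knob at (320,250). The side view agrees.
Wax candidates: (280,178) in the fixture (middle size, the one I want), (206,312) large, (292,287) small. Knob lookalikes: the saw handle at (216,228), and the lever knob at (320,245).

```bash
python3 - <<'E'
from h import *
z=np.load('top.npz'); p,d=z['p'],z['d']
crop=p[125:270,225:370]; cv2.imwrite('pics/crop1.png',cv2.resize(crop,(580,580),interpolation=cv2.INTER_CUBIC))
W=np.zeros((420,560,3))
for v in range(120,275):
    for u in range(225,370): W[v,u]=pix2w('top',u,v,d[v,u])
np.save('W.npy',W)
R=W[120:275,225:370]; Z=R[...,2]
print('bench z',np.median(Z))
hsv=cv2.cvtColor(p,cv2.COLOR_BGR2HSV)[120:275,225:370]
# bed: low saturation bright
m=((hsv[...,1]<60)&(hsv[...,2]>110)&(Z>0.004)).astype(np.uint8)
n,l,s,c=cv2.connectedComponentsWithStats(m); i=1+np.argmax(s[1:,4]); 
q=R[(l==i)]; q=q[:, :2].astype(np.float32)
(cx,cy),wh,a=cv2.minAreaRect(q); print('bed rect',cx,cy,wh,a, s[i])
g=(hsv[...,0]>50)&(hsv[...,0]<90)&(hsv[...,1]>100)&(Z>.02); g[:, :]&=True
gg=g.astype(np.uint8); n,l,s,c=cv2.connectedComponentsWithStats(gg); print(s[:, :].tolist())
i=1+np.argmax(s[1:,4]); q=R[l==i]; print('wax',cv2.minAreaRect(q[:,:2].astype(np.float32)),np.median(q[:,2]))
k=(hsv[...,2]<70)&(Z>.03)&(np.arange(120,275)[:,None]>215); q=R[k]; print('knob/handle',len(q),q.min(0),q.max(0),q.mean(0))
ys=np.where(Z>.03)
for v in range(155,262,5): print(v,(R[v-120,::4,2]*1000).round().astype(int).tolist())
E
```

```text
Traceback (most recent call last):
  File "h.py", line 6, in pix2w
    c=camera_params(n); T=np.array(c['cam_to_world'])
ValueError: time passes only in moves, steps and waits
```

View pics/crop1.png

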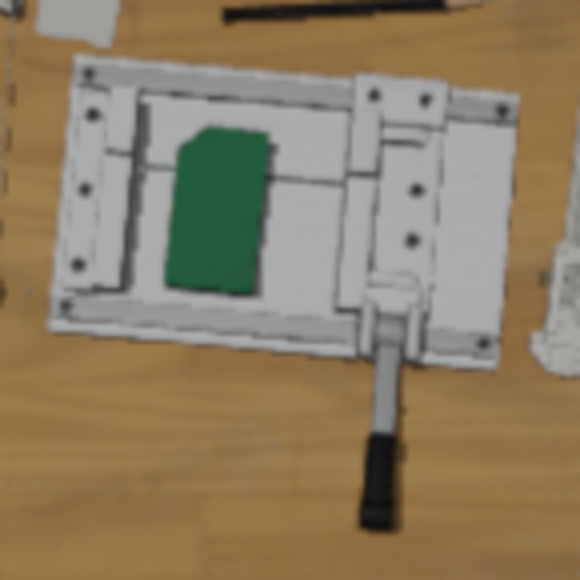

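The crop confirms the middle block (chamfered corner) between the fence (crop x≈120) and the stop (crop x≈355), with the knob end at crop (378,512). Bed corners are at crop (76,56), (519,95), (497,369), (50,330).

```bash
cat > h.py <<'E'
import numpy as np, cv2, os, pickle
from plant import *
def par():
    if not os.path.exists('par.pkl'): pickle.dump({n:dict(camera_params(n)) for n in('top','side')},open('par.pkl','wb'))
    return pickle.load(open('par.pkl','rb'))
P=par()
def snap(n):
    p,d=read_camera(n); np.savez(f'{n}.npz',p=p,d=d); return p,d
def pix2w(n,u,v,d=None,z=None):
    c=P[n]; T=np.array(c['cam_to_world'])
    K=np.array([[c['fx'],0,c['cx']],[0,c['fy'],c['cy']],[0,0,1]])
    u,v=np.broadcast_arrays(np.asarray(u,float),v)
    xy=cv2.undistortPoints(np.stack([u.ravel(),v.ravel()],-1)[:,None],K,np.array([c['k1'],0,0,0.]))[:,0]
    r=np.c_[xy[:,0],-xy[:,1],-np.ones(len(xy))]@T[:3,:3].T; o=T[:3,3]
    s=np.ravel(d) if z is None else (z-o[2])/r[:,2]
    return (o+s[:,None]*r).reshape(u.shape+(3,))
def w2fix(w,F): # F=(x,y,yaw)
    c,s=np.cos(F[2]),np.sin(F[2]); q=np.asarray(w)[...,:2]-F[:2]
    return np.stack([c*q[...,0]+s*q[...,1],-s*q[...,0]+c*q[...,1]],-1)
def fix2w(f,F):
    c,s=np.cos(F[2]),np.sin(F[2]); f=np.asarray(f)
    return np.stack([F[0]+c*f[...,0]-s*f[...,1],F[1]+s*f[...,0]+c*f[...,1]],-1)
E
python3 - <<'E'
from h import *
cr=lambda u,v:(225+(np.array(u)+.5)/4-.5,125+(np.array(v)+.5)/4-.5)
d=np.load('top.npz')['d']
C=pix2w('top',*cr([76,519,497,50],[56,95,369,330]),z=.012)  # TL(+x,+y) TR(+x,-y) BR(-x,-y) BL(-x,+y)
print(C.round(4).tolist()); print([np.linalg.norm(C[i]-C[(i+1)%4]).round(4) for i in range(4)])
e=(C[0]-C[1]+C[3]-C[2])[:2]; yaw=np.arctan2(-e[0],e[1]); F=np.r_[C[:,:2].mean(0),yaw]; print('F',F); np.save('F.npy',F)
k=pix2w('top',*cr([378],[512]),z=.06); print('knob',k,w2fix(k,F), 'expect x -65-99=-164')
U,V=np.meshgrid(np.arange(225,370),np.arange(125,270)); W=pix2w('top',U,V,d[125:270,225:370]); f=w2fix(W,F)
Z=W[...,2]
print('bench',np.median(Z[115:,:60]))
def med(x0,x1,y0,y1): 
    m=(f[...,0]>x0)&(f[...,0]<x1)&(f[...,1]>y0)&(f[...,1]<y1); return np.median(Z[m]).round(4)
print('bed',med(-.05,.05,-.12,-.1),'fence',med(-.04,.04,.088,.098))
for fx in(-.04,.03): print([ (round(y,3),med(fx-.01,fx+.01,y-.003,y+.003)) for y in np.arange(-.11,.1,.006)])
print('stop face edge', w2fix(pix2w('top',*cr([338,354],[305,75]),z=.046),F), 'fence edge',w2fix(pix2w('top',*cr([124,137],[288,90]),z=.046),F))
print('wax corners',w2fix(pix2w('top',*cr([165,257,270,208],[287,295,131,126]),z=.036),F))
kk=(Z>.045)&(f[...,0]<-.1); print('knob pts',f[kk].min(0),f[kk].max(0),Z[kk].max(),np.median(f[kk],0))
E
```

```text
[[0.7577, 0.2206, 0.012], [0.7323, -0.0267, 0.012], [0.5789, -0.0107, 0.012], [0.6036, 0.2359, 0.012]]
[np.float64(0.2487), np.float64(0.1542), np.float64(0.2478), np.float64(0.1548)]
F [ 0.66811198  0.10477558 -0.1011405 ]
knob [[0.50072504 0.06017518 0.06      ]] [[-0.16202831 -0.06127322]] expect x -65-99=-164
bench -0.0005099841372283587
bed 0.0116 fence 0.0455
[(np.float64(-0.11), np.float64(0.0117)), (np.float64(-0.104), np.float64(0.0116)), (np.float64(-0.098), np.float64(0.0116)), (np.float64(-0.092), np.float64(0.0117)), (np.float64(-0.086), np.float64(0.0126)), (np.float64(-0.08), np.float64(0.0236)), (np.float64(-0.074), np.float64(0.0362)), (np.float64(-0.068), np.float64(0.0356)), (np.float64(-0.062), np.float64(0.0349)), (np.float64(-0.056), np.float64(0.0356)), (np.float64(-0.05), np.float64(0.0348)), (np.float64(-0.044), np.float64(0.0454)), (np.float64(-0.038), np.float64(0.0451)), (np.float64(-0.032), np.float64(0.043)), (np.float64(-0.026), np.float64(0.0119)), (np.float64(-0.02), np.float64(0.0124)), (np.float64(-0.014), np.float64(0.012)), (np.float64(-0.008), np
[... 1820 characters left out ...]
4(0.0355)), (np.float64(0.052), np.float64(0.037)), (np.float64(0.058), np.float64(0.0336)), (np.float64(0.064), np.float64(0.0117)), (np.float64(0.07), np.float64(0.0118)), (np.float64(0.076), np.float64(0.0108)), (np.float64(0.082), np.float64(0.0119)), (np.float64(0.088), np.float64(0.0439)), (np.float64(0.094), np.float64(0.0462))]
stop face edge [[-0.05355068 -0.03196841]
 [ 0.07206358 -0.03011509]] fence edge [[-0.05455673  0.08309629]
 [ 0.0535038   0.08614875]]
wax corners [[-0.0508541   0.06168365]
 [-0.05079357  0.01168033]
 [ 0.03952192  0.01247654]
 [ 0.03929747  0.04640175]]
knob pts [-0.17723838 -0.06953294] [-0.10064833  0.01584616] 1.0718562899850475 [-0.15397286 -0.05782936]
```

```bash
python3 - <<'E'
from h import *
from scipy.spatial.transform import Rotation as Ro
F=np.load('F.npy'); o=get_obs(); p=o['ee_pos']; R=Ro.from_rotvec(o['tcp_rot'])
k=fix2w(np.array([-.164,-.061]),F); print('knob w',k)
c,s=np.cos(F[2]),np.sin(F[2]); T=np.array([[-c,-s,0],[-s,c,0],[0,0,-1]]).T@np.eye(3)
T=np.column_stack([[-c,-s,0],[-s,c,0],[0,0,-1]])
rel=(R.inv()*Ro.from_matrix(T)).as_rotvec(); print('ang/pi',rel/np.pi)
d=np.r_[k,.10]-p
print('shift tool now /0.2',R.inv().apply(d)/.2,' in fixture-tool axes',T.T@d/.2)
E
```

```text
knob w [0.49879102 0.06064609]
ang/pi [-0.00049595 -0.00011026 -0.07056235]
shift tool now /0.2 [-2.26931086 -1.9173104   0.61222234]  in fixture-tool axes [-1.79191208 -2.37026093  0.60957473]
```

arm_command(
  commands=[
    {"xyz": [-0.17,-0.14,0.02],"angular": [0,0,-0.014],"gripper": 1},
    {"xyz": [-0.34,-0.29,0.04],"angular": [0,0,-0.028],"gripper": 1},
    {"xyz": [-0.51,-0.43,0.06],"angular": [0,0,-0.042],"gripper": 1},
    {"xyz": [-0.68,-0.57,0.08],"angular": [0,0,-0.056],"gripper": 1},
    {"xyz": [-0.85,-0.72,0.1],"angular": [0,0,-0.0706],"gripper": 1},
    {"xyz": [-0.95,-0.8,0.1],"angular": [0,0,-0.0706],"gripper": 1},
    {"xyz": [-0.95,-0.8,0.1],"angular": [0,0,-0.0706],"gripper": 1},
    {"xyz": [-0.95,-0.8,0.1],"angular": [0,0,-0.0706],"gripper": 1},
    {"xyz": [-0.95,-0.8,0.1],"angular": [0,0,-0.0706],"gripper": 1},
    {"xyz": [-0.95,-0.8,0.1],"angular": [0,0,-0.0706],"gripper": 1},
  ],
  squeeze=8,
)

```text
t: 1.35
ee_pos: [0.3193, 0.3576, 0.2026]
tcp_rot: [-0.157, -3.138, -0.0]
contact_force: [-0.5, -0.2, 0.5]
width: 0.0878
gripper_force: 0.0
```

arm_command(
  commands=[
    {"xyz": [-0.13,-0.17,0.05],"angular": [0,0,0],"gripper": 1},
    {"xyz": [-0.26,-0.34,0.1],"angular": [0,0,0],"gripper": 1},
    {"xyz": [-0.39,-0.51,0.15],"angular": [0,0,0],"gripper": 1},
    {"xyz": [-0.52,-0.68,0.2],"angular": [0,0,0],"gripper": 1},
    {"xyz": [-0.64,-0.85,0.25],"angular": [0,0,0],"gripper": 1},
    {"xyz": [-0.74,-0.98,0.3],"angular": [0,0,0],"gripper": 1},
    {"xyz": [-0.74,-0.98,0.3],"angular": [0,0,0],"gripper": 1},
    {"xyz": [-0.74,-0.98,0.3],"angular": [0,0,0],"gripper": 1},
    {"xyz": [-0.74,-0.98,0.3],"angular": [0,0,0],"gripper": 1},
    {"xyz": [-0.74,-0.98,0.3],"angular": [0,0,0],"gripper": 1},
  ],
)

```text
t: 2.6
ee_pos: [0.4469, 0.1479, 0.1429]
tcp_rot: [0.156, 3.137, 0.0]
contact_force: [-0.7, 0.9, -0.1]
width: 0.0878
gripper_force: 0.0
```

```bash
cat > st.py <<'E'
from h import *
from scipy.spatial.transform import Rotation as Ro
F=np.load('F.npy'); o=get_obs(); p=o['ee_pos']; R=Ro.from_rotvec(o['tcp_rot'])
c,s=np.cos(F[2]),np.sin(F[2]); T=np.column_stack([[-c,-s,0],[-s,c,0],[0,0,-1]])
print('t',o['t'],'fix xy',w2fix(p,F).round(4),'z',p[2].round(4),'w',o['width'],'rot err',(R.inv()*Ro.from_matrix(T)).as_rotvec().round(4))
print('force tool axes',(T.T@o['contact_force']).round(2),'grip',o['gripper_force'])
E
python3 st.py
```

```text
t 2.6 fix xy [-0.2244  0.0206] z 0.1429 w 0.08780427729432919 rot err [0.0002 0.0004 0.0016]
force tool axes [0.75 0.85 0.09] grip 0.0
```

arm_command(
  commands=[
    {"xyz": [-0.15,-0.2,0.0],"angular": [0,0,0],"gripper": 1},
    {"xyz": [-0.307,-0.408,0.05],"angular": [0,0,0],"gripper": 1},
    {"xyz": [-0.307,-0.408,0.1],"angular": [0,0,0],"gripper": 1},
    {"xyz": [-0.307,-0.408,0.25],"angular": [0,0,0],"gripper": 1},
    {"xyz": [-0.307,-0.408,0.4],"angular": [0,0,0],"gripper": 1},
    {"xyz": [-0.307,-0.408,0.5],"angular": [0,0,0],"gripper": 1},
    {"xyz": [-0.307,-0.408,0.538],"angular": [0,0,0],"gripper": 1},
    {"xyz": [-0.307,-0.408,0.538],"angular": [0,0,0],"gripper": 1},
    {"xyz": [-0.307,-0.408,0.538],"angular": [0,0,0],"gripper": 0.5},
    {"xyz": [-0.307,-0.408,0.538],"angular": [0,0,0],"gripper": 0.35},
  ],
)

```text
t: 3.85
ee_pos: [0.5007, 0.0597, 0.0358]
tcp_rot: [0.158, 3.136, -0.0]
contact_force: [-0.5, 0.5, -0.6]
width: 0.0712
gripper_force: 0.0
```

```bash
python3 st.py; python3 - <<'E'
from h import *
p,d=snap('side'); cv2.imwrite('pics/s1.png',cv2.resize(p[170:290,210:370],(800,600),interpolation=cv2.INTER_CUBIC))
E
```

```text
t 3.85 fix xy [-0.162  -0.0617] z 0.0358 w 0.07116448586584014 rot err [0.0001 0.0015 0.0002]
force tool axes [0.56 0.43 0.6 ] grip 0.0
```

View pics/s1.png

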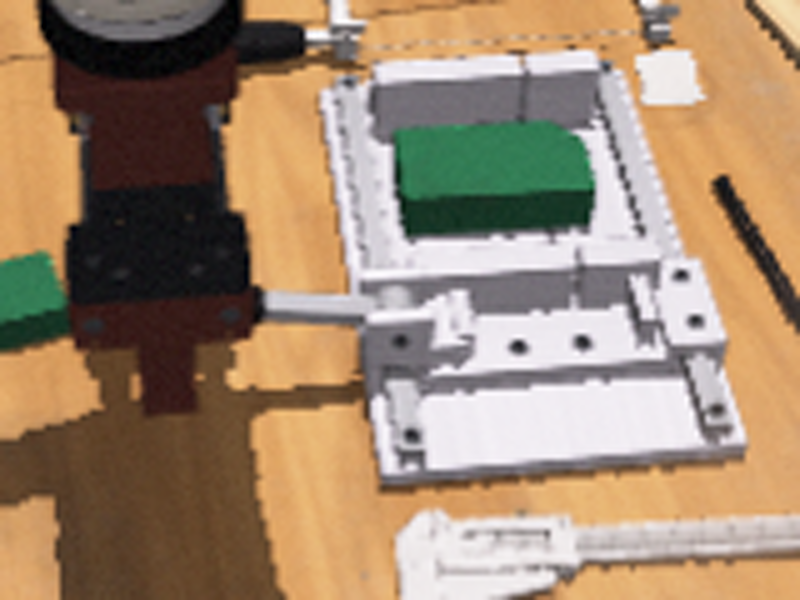

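The near finger (crop (170,380)) hides the knob, and the lever at (310,305) points straight into the gripper. Closing.

arm_command(
  commands=[
    {"xyz": [0,0,0],"angular": [0,0,0],"gripper": 0.2},
    {"xyz": [0,0,0],"angular": [0,0,0],"gripper": 0},
    {"xyz": [0,0,0],"angular": [0,0,0],"gripper": 0},
    {"xyz": [0,0,0],"angular": [0,0,0],"gripper": 0},
    {"xyz": [0,0,0],"angular": [0,0,0],"gripper": 0},
    {"xyz": [0,0,0],"angular": [0,0,0],"gripper": 0},
    {"xyz": [0,0,0],"angular": [0,0,0],"gripper": 0},
    {"xyz": [0,0,0],"angular": [0,0,0],"gripper": 0},
    {"xyz": [0,0,0],"angular": [0,0,0],"gripper": 0},
    {"xyz": [0,0,0],"angular": [0,0,0],"gripper": 0},
  ],
  squeeze=15,
)

```text
t: 5.15
ee_pos: [0.5001, 0.0608, 0.035]
tcp_rot: [-0.16, -3.137, -0.002]
contact_force: [-1.0, 6.2, 0.6]
width: 0.0182
gripper_force: 15.0
```

```bash
python3 st.py; python3 - <<'E'
import numpy as np
# arc rows, tool units rel. to down pose
for th in np.linspace(0,1.5,21): 
    a=.14+th; print(round(th,3),(np.array([np.cos(a)-np.cos(.14),0,-(np.sin(a)-np.sin(.14))])*.1/.2).round(3))
E
```

```text
t 5.15 fix xy [-0.1627 -0.0608] z 0.035 w 0.01818058784201905 rot err [ 0.0015 -0.0001 -0.0006]
force tool axes [ 1.6   6.04 -0.63] grip 14.999860972166061
0.0 [ 0.  0. -0.]
0.075 [-0.007  0.    -0.037]
0.15 [-0.016  0.    -0.073]
0.225 [-0.028  0.    -0.109]
0.3 [-0.043  0.    -0.143]
0.375 [-0.06   0.    -0.176]
0.45 [-0.08   0.    -0.208]
0.525 [-0.102  0.    -0.239]
0.6 [-0.126  0.    -0.267]
0.675 [-0.152  0.    -0.294]
0.75 [-0.18   0.    -0.319]
0.825 [-0.21   0.    -0.341]
0.9 [-0.242  0.    -0.361]
0.975 [-0.275  0.    -0.379]
1.05 [-0.309  0.    -0.394]
1.125 [-0.345  0.    -0.407]
1.2 [-0.381  0.    -0.417]
1.275 [-0.418  0.    -0.424]
1.35 [-0.455  0.    -0.429]
1.425 [-0.492  0.    -0.43 ]
1.5 [-0.53   0.    -0.429]
```

arm_command(
  commands=[
    {"xyz": [-0.007,0.002,-0.037],"angular": [0,0,0],"gripper": 0},
    {"xyz": [-0.016,0.004,-0.073],"angular": [0,0,0],"gripper": 0},
    {"xyz": [-0.028,0.004,-0.109],"angular": [0,0,0],"gripper": 0},
    {"xyz": [-0.043,0.004,-0.143],"angular": [0,0,0],"gripper": 0},
    {"xyz": [-0.06,0.004,-0.176],"angular": [0,0,0],"gripper": 0},
    {"xyz": [-0.08,0.004,-0.208],"angular": [0,0,0],"gripper": 0},
    {"xyz": [-0.102,0.004,-0.239],"angular": [0,0,0],"gripper": 0},
    {"xyz": [-0.126,0.004,-0.267],"angular": [0,0,0],"gripper": 0},
    {"xyz": [-0.152,0.004,-0.294],"angular": [0,0,0],"gripper": 0},
    {"xyz": [-0.18,0.004,-0.319],"angular": [0,0,0],"gripper": 0},
  ],
)

```text
t: 6.4
ee_pos: [0.5354, 0.0571, 0.099]
tcp_rot: [-0.159, -3.136, -0.001]
contact_force: [0.1, 4.1, -4.4]
width: 0.0176
gripper_force: 15.0
```

```bash
python3 st.py; python3 - <<'E'
import numpy as np
for th in np.linspace(.75,1.5,11): 
    a=.14+th; print(round(th,3),(np.array([np.cos(a)-np.cos(.89),0,-(np.sin(a)-np.sin(.89))])*.1/.2).round(3))
E
```

```text
t 6.4 fix xy [-0.1272 -0.0609] z 0.099 w 0.017646238098275705 rot err [ 0.0002 -0.0015 -0.0001]
force tool axes [0.34 4.08 4.44] grip 14.99960571527481
0.75 [ 0.  0. -0.]
0.825 [-0.03   0.    -0.022]
0.9 [-0.062  0.    -0.043]
0.975 [-0.095  0.    -0.06 ]
1.05 [-0.129  0.    -0.076]
1.125 [-0.164  0.    -0.088]
1.2 [-0.2    0.    -0.098]
1.275 [-0.237  0.    -0.105]
1.35 [-0.274  0.    -0.11 ]
1.425 [-0.312  0.    -0.111]
1.5 [-0.349  0.    -0.11 ]
```

arm_command(
  commands=[
    {"xyz": [-0.03,0.003,-0.022],"angular": [0,0,0],"gripper": 0},
    {"xyz": [-0.062,0.003,-0.043],"angular": [0,0,0],"gripper": 0},
    {"xyz": [-0.095,0.003,-0.06],"angular": [0,0,0],"gripper": 0},
    {"xyz": [-0.129,0.003,-0.076],"angular": [0,0,0],"gripper": 0},
    {"xyz": [-0.164,0.003,-0.088],"angular": [0,0,0],"gripper": 0},
    {"xyz": [-0.2,0.003,-0.098],"angular": [0,0,0],"gripper": 0},
    {"xyz": [-0.237,0.003,-0.105],"angular": [0,0,0],"gripper": 0},
    {"xyz": [-0.274,0.003,-0.11],"angular": [0,0,0],"gripper": 0},
    {"xyz": [-0.312,0.003,-0.111],"angular": [0,0,0],"gripper": 0},
    {"xyz": [-0.325,0.003,-0.111],"angular": [0,0,0],"gripper": 0},
  ],
)

```text
t: 7.65
ee_pos: [0.6019, 0.0507, 0.1214]
tcp_rot: [0.159, 3.136, -0.0]
contact_force: [-2.1, -1.1, 4.5]
width: 0.018
gripper_force: 15.0
```

```bash
python3 st.py
```

```text
t 7.65 fix xy [-0.0604 -0.0605] z 0.1214 w 0.01796392930000073 rot err [-0.0001  0.0013  0.0001]
force tool axes [ 2.01 -1.3  -4.51] grip 14.999869018793106
```

arm_command(
  commands=[
    {"xyz": [0,0.015,0],"angular": [0,0,0],"gripper": 0},
    {"xyz": [0,0.04,0],"angular": [0,0,0],"gripper": 0},
    {"xyz": [0,0.07,0],"angular": [0,0,0],"gripper": 0},
    {"xyz": [0,0.1,0],"angular": [0,0,0],"gripper": 0},
    {"xyz": [0,0.13,0],"angular": [0,0,0],"gripper": 0},
    {"xyz": [0,0.155,0],"angular": [0,0,0],"gripper": 0},
    {"xyz": [0,0.175,0],"angular": [0,0,0],"gripper": 0},
    {"xyz": [0,0.19,0],"angular": [0,0,0],"gripper": 0},
    {"xyz": [0,0.2,0],"angular": [0,0,0],"gripper": 0},
    {"xyz": [0,0.205,0],"angular": [0,0,0],"gripper": 0},
  ],
)

```text
t: 8.9
ee_pos: [0.6053, 0.092, 0.1213]
tcp_rot: [0.158, 3.137, 0.0]
contact_force: [0.8, -1.1, 5.0]
width: 0.0177
gripper_force: 15.0
```

arm_command(
  commands=[
    {"xyz": [0,0.01,0],"angular": [0,0,0],"gripper": 0},
    {"xyz": [0,0.02,0],"angular": [0,0,0],"gripper": 0},
    {"xyz": [0,0.03,0],"angular": [0,0,0],"gripper": 0},
    {"xyz": [0,0.04,0],"angular": [0,0,0],"gripper": 0},
    {"xyz": [0,0.05,0],"angular": [0,0,0],"gripper": 0},
    {"xyz": [0,0.06,0],"angular": [0,0,0],"gripper": 0},
    {"xyz": [0,0.07,0],"angular": [0,0,0],"gripper": 0},
    {"xyz": [0,0.08,0],"angular": [0,0,0],"gripper": 0},
    {"xyz": [0,0.085,0],"angular": [0,0,0],"gripper": 0},
    {"xyz": [0,0.085,0],"angular": [0,0,0],"gripper": 0},
  ],
)

```text
t: 10.15
ee_pos: [0.6069, 0.1088, 0.1213]
tcp_rot: [0.158, 3.137, -0.0]
contact_force: [1.6, -2.0, 4.6]
width: 0.0175
gripper_force: 15.0
```

```bash
python3 st.py;  python3 - <<'E'
from h import *
p,d=snap('side'); cv2.imwrite('pics/s2.png',cv2.resize(p[170:290,230:390],(800,600),interpolation=cv2.INTER_CUBIC))
E
```

```text
t 10.15 fix xy [-0.0613 -0.0021] z 0.1213 w 0.017471606207803976 rot err [0.     0.0007 0.0003]
force tool axes [-1.79 -1.85 -4.58] grip 15.000822991132736
```

View pics/s2.png

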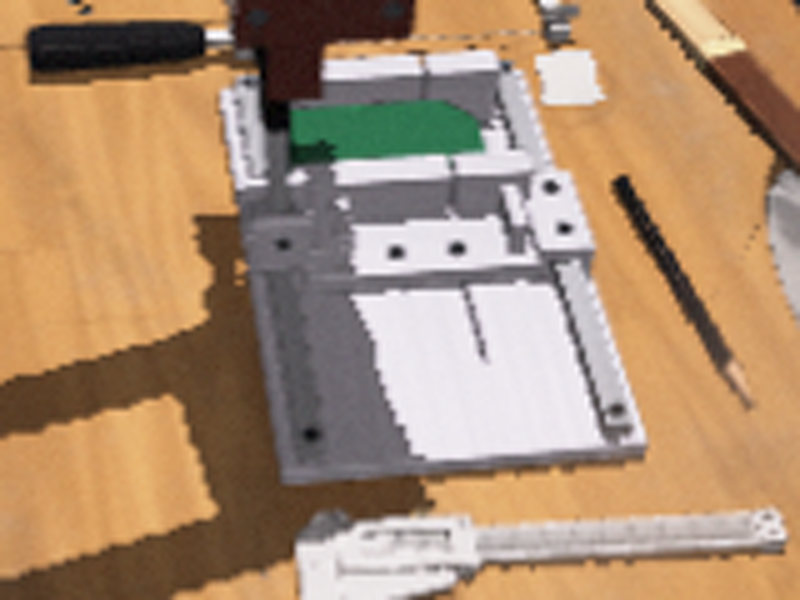

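The stop has followed and is pushing the wax, with a small gap still at the fence (crop (400,100)). I'll creep on while watching the y force.

arm_command(
  commands=[
    {"xyz": [0,0.003,0],"angular": [0,0,0],"gripper": 0},
    {"xyz": [0,0.006,0],"angular": [0,0,0],"gripper": 0},
    {"xyz": [0,0.009,0],"angular": [0,0,0],"gripper": 0},
    {"xyz": [0,0.012,0],"angular": [0,0,0],"gripper": 0},
    {"xyz": [0,0.015,0],"angular": [0,0,0],"gripper": 0},
    {"xyz": [0,0.017,0],"angular": [0,0,0],"gripper": 0},
    {"xyz": [0,0.019,0],"angular": [0,0,0],"gripper": 0},
    {"xyz": [0,0.021,0],"angular": [0,0,0],"gripper": 0},
    {"xyz": [0,0.022,0],"angular": [0,0,0],"gripper": 0},
    {"xyz": [0,0.022,0],"angular": [0,0,0],"gripper": 0},
  ],
)

```text
t: 11.45
ee_pos: [0.6074, 0.113, 0.1213]
tcp_rot: [0.158, 3.137, -0.0]
contact_force: [0.7, -1.9, 5.4]
width: 0.018
gripper_force: 15.0
```

```bash
python3 st.py
```

```text
t 11.45 fix xy [-0.0613  0.0021] z 0.1213 w 0.018012603941252626 rot err [-0.0002  0.0008  0.0002]
force tool axes [-0.88 -1.85 -5.36] grip 15.000979453325272
```

Still sliding freely at about 1.9 N; creeping 2 mm per call.

arm_command(
  commands=[
    {"xyz": [0,0.002,0],"angular": [0,0,0],"gripper": 0},
    {"xyz": [0,0.003,0],"angular": [0,0,0],"gripper": 0},
    {"xyz": [0,0.004,0],"angular": [0,0,0],"gripper": 0},
    {"xyz": [0,0.005,0],"angular": [0,0,0],"gripper": 0},
    {"xyz": [0,0.006,0],"angular": [0,0,0],"gripper": 0},
    {"xyz": [0,0.007,0],"angular": [0,0,0],"gripper": 0},
    {"xyz": [0,0.008,0],"angular": [0,0,0],"gripper": 0},
    {"xyz": [0,0.009,0],"angular": [0,0,0],"gripper": 0},
    {"xyz": [0,0.01,0],"angular": [0,0,0],"gripper": 0},
    {"xyz": [0,0.01,0],"angular": [0,0,0],"gripper": 0},
  ],
)

```text
t: 12.7
ee_pos: [0.6076, 0.115, 0.1213]
tcp_rot: [0.158, 3.137, -0.0]
contact_force: [1.4, -1.1, 5.1]
width: 0.0179
gripper_force: 15.0
```

```bash
python3 st.py
```

```text
t 12.7 fix xy [-0.0613  0.0041] z 0.1213 w 0.017874765186688114 rot err [-0.0002  0.0007  0.0002]
force tool axes [-1.54 -0.91 -5.1 ] grip 15.0009186565876
```

arm_command(
  commands=[
    {"xyz": [0,0.001,0],"angular": [0,0,0],"gripper": 0},
    {"xyz": [0,0.002,0],"angular": [0,0,0],"gripper": 0},
    {"xyz": [0,0.003,0],"angular": [0,0,0],"gripper": 0},
    {"xyz": [0,0.004,0],"angular": [0,0,0],"gripper": 0},
    {"xyz": [0,0.005,0],"angular": [0,0,0],"gripper": 0},
    {"xyz": [0,0.006,0],"angular": [0,0,0],"gripper": 0},
    {"xyz": [0,0.007,0],"angular": [0,0,0],"gripper": 0},
    {"xyz": [0,0.008,0],"angular": [0,0,0],"gripper": 0},
    {"xyz": [0,0.008,0],"angular": [0,0,0],"gripper": 0},
    {"xyz": [0,0.008,0],"angular": [0,0,0],"gripper": 0},
  ],
)

```text
t: 13.95
ee_pos: [0.6077, 0.1166, 0.1213]
tcp_rot: [0.159, 3.137, -0.0]
contact_force: [0.5, -2.7, 4.8]
width: 0.0174
gripper_force: 15.0
```

```bash
python3 st.py
```

```text
t 13.95 fix xy [-0.0613  0.0057] z 0.1213 w 0.01743418192030105 rot err [-0.0002  0.0007  0.0001]
force tool axes [-0.72 -2.59 -4.8 ] grip 15.0007863342762
```

arm_command(
  commands=[
    {"xyz": [0,0.001,0],"angular": [0,0,0],"gripper": 0},
    {"xyz": [0,0.002,0],"angular": [0,0,0],"gripper": 0},
    {"xyz": [0,0.003,0],"angular": [0,0,0],"gripper": 0},
    {"xyz": [0,0.004,0],"angular": [0,0,0],"gripper": 0},
    {"xyz": [0,0.005,0],"angular": [0,0,0],"gripper": 0},
    {"xyz": [0,0.005,0],"angular": [0,0,0],"gripper": 0},
    {"xyz": [0,0.005,0],"angular": [0,0,0],"gripper": 0},
    {"xyz": [0,0.005,0],"angular": [0,0,0],"gripper": 0},
    {"xyz": [0,0.005,0],"angular": [0,0,0],"gripper": 0},
    {"xyz": [0,0.005,0],"angular": [0,0,0],"gripper": 0},
  ],
)

```text
t: 15.2
ee_pos: [0.6077, 0.1168, 0.1213]
tcp_rot: [0.158, 3.137, -0.002]
contact_force: [0.7, -5.0, 5.8]
width: 0.0179
gripper_force: 15.0
```

```bash
python3 st.py; python3 - <<'E'
from h import *
p,d=snap('top'); cv2.imwrite('pics/t2.png',cv2.resize(p[125:245,225:370],(725,600),interpolation=cv2.INTER_CUBIC))
E
```

```text
t 15.2 fix xy [-0.0613  0.0059] z 0.1213 w 0.017919028831365074 rot err [-0.0013  0.0006  0.0003]
force tool axes [-1.17 -4.92 -5.78] grip 15.00105008482933
```

View pics/t2.png

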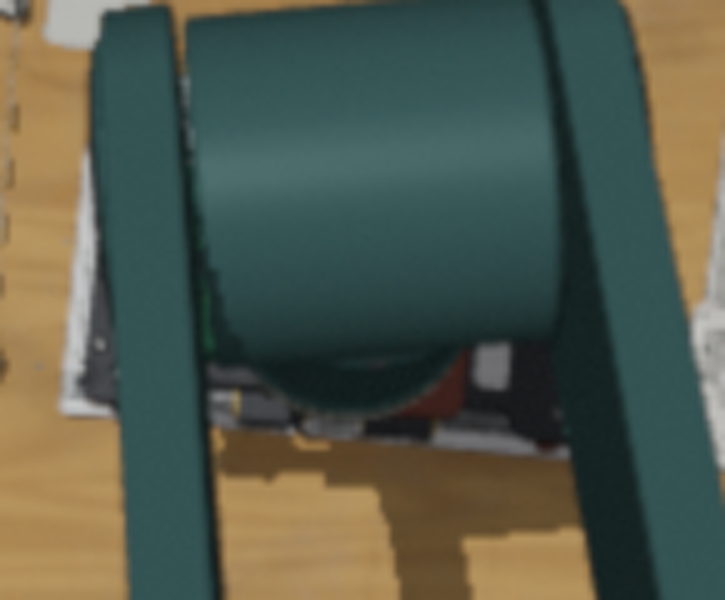

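The arm hides the fixture from above, but the force rose to 4.9 N while the stop barely moved, so there is contact. One small push to confirm it.

arm_command(
  commands=[
    {"xyz": [0,0.001,0],"angular": [0,0,0],"gripper": 0},
    {"xyz": [0,0.002,0],"angular": [0,0,0],"gripper": 0},
    {"xyz": [0,0.003,0],"angular": [0,0,0],"gripper": 0},
    {"xyz": [0,0.004,0],"angular": [0,0,0],"gripper": 0},
    {"xyz": [0,0.005,0],"angular": [0,0,0],"gripper": 0},
    {"xyz": [0,0.005,0],"angular": [0,0,0],"gripper": 0},
    {"xyz": [0,0.005,0],"angular": [0,0,0],"gripper": 0},
    {"xyz": [0,0.005,0],"angular": [0,0,0],"gripper": 0},
    {"xyz": [0,0.005,0],"angular": [0,0,0],"gripper": 0},
    {"xyz": [0,0.005,0],"angular": [0,0,0],"gripper": 0},
  ],
)

```text
t: 16.5
ee_pos: [0.6077, 0.117, 0.1213]
tcp_rot: [0.158, 3.137, -0.004]
contact_force: [0.6, -7.6, 5.9]
width: 0.0176
gripper_force: 15.0
```

```bash
python3 st.py; python3 - <<'E'
from h import *
p,d=snap('side'); cv2.imwrite('pics/s3.png',cv2.resize(p[165:265,260:360],(600,600),interpolation=cv2.INTER_CUBIC))
for th in np.linspace(1.47,0,21): 
    a=.14+th; print(round(th,3),(np.array([np.cos(a)-np.cos(1.61),0,-(np.sin(a)-np.sin(1.61))])*.1/.2).round(3))
E
```

```text
t 16.5 fix xy [-0.0613  0.006 ] z 0.1213 w 0.017644038840753978 rot err [-0.0027  0.0004  0.0005]
force tool axes [-1.33 -7.45 -5.92] grip 15.001363009214401
1.47 [ 0.  0. -0.]
1.396 [ 0.037  0.    -0.   ]
1.323 [0.073 0.    0.003]
1.25 [0.11  0.    0.008]
1.176 [0.146 0.    0.016]
1.102 [0.181 0.    0.026]
1.029 [0.215 0.    0.039]
0.956 [0.248 0.    0.055]
0.882 [0.28  0.    0.073]
0.808 [0.311 0.    0.093]
0.735 [0.34  0.    0.116]
0.662 [0.367 0.    0.14 ]
0.588 [0.393 0.    0.167]
0.515 [0.416 0.    0.195]
0.441 [0.438 0.    0.225]
0.367 [0.457 0.    0.257]
0.294 [0.473 0.    0.289]
0.221 [0.487 0.    0.323]
0.147 [0.499 0.    0.358]
0.074 [0.508 0.    0.394]
0.0 [0.515 0.    0.43 ]
```

View pics/s3.png

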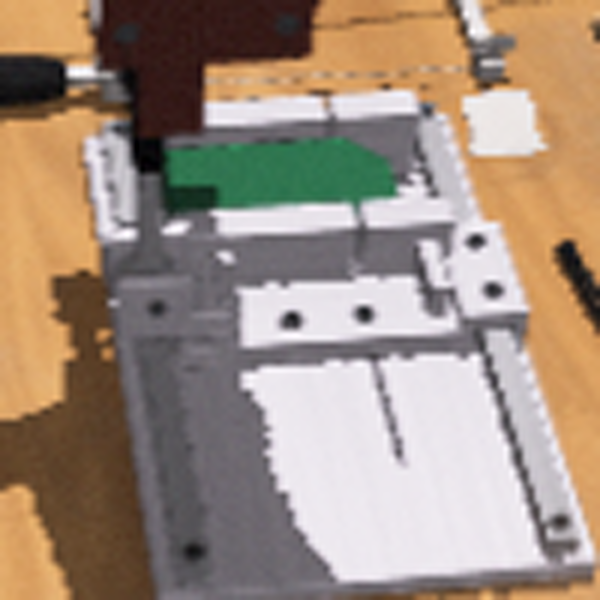

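Block at crop (280,170) now touches both faces; the pushing force is 7.5 N with no further travel. Lowering the lever with the push held.

arm_command(
  commands=[
    {"xyz": [0.027,0,0],"angular": [0,0,0],"gripper": 0},
    {"xyz": [0.063,0,0.003],"angular": [0,0,0],"gripper": 0},
    {"xyz": [0.1,0,0.008],"angular": [0,0,0],"gripper": 0},
    {"xyz": [0.136,0,0.016],"angular": [0,0,0],"gripper": 0},
    {"xyz": [0.171,0,0.026],"angular": [0,0,0],"gripper": 0},
    {"xyz": [0.205,0,0.039],"angular": [0,0,0],"gripper": 0},
    {"xyz": [0.238,0,0.055],"angular": [0,0,0],"gripper": 0},
    {"xyz": [0.27,0,0.073],"angular": [0,0,0],"gripper": 0},
    {"xyz": [0.301,0,0.093],"angular": [0,0,0],"gripper": 0},
    {"xyz": [0.33,0,0.116],"angular": [0,0,0],"gripper": 0},
  ],
)

```text
t: 17.8
ee_pos: [0.5415, 0.1238, 0.0974]
tcp_rot: [-0.158, -3.137, 0.004]
contact_force: [1.6, -8.4, 0.7]
width: 0.018
gripper_force: 15.0
```

```bash
python3 st.py
```

```text
t 17.8 fix xy [-0.1278  0.0061] z 0.0974 w 0.01798270400962119 rot err [-0.0026 -0.0003  0.0007]
force tool axes [-2.4  -8.16 -0.7 ] grip 15.002098381519318
```

arm_command(
  commands=[
    {"xyz": [0.027,0,0.024],"angular": [0,0,0],"gripper": 0},
    {"xyz": [0.053,0,0.051],"angular": [0,0,0],"gripper": 0},
    {"xyz": [0.076,0,0.079],"angular": [0,0,0],"gripper": 0},
    {"xyz": [0.098,0,0.109],"angular": [0,0,0],"gripper": 0},
    {"xyz": [0.117,0,0.141],"angular": [0,0,0],"gripper": 0},
    {"xyz": [0.133,0,0.173],"angular": [0,0,0],"gripper": 0},
    {"xyz": [0.147,0,0.207],"angular": [0,0,0],"gripper": 0},
    {"xyz": [0.159,0,0.242],"angular": [0,0,0],"gripper": 0},
    {"xyz": [0.168,0,0.278],"angular": [0,0,0],"gripper": 0},
    {"xyz": [0.175,0,0.314],"angular": [0,0,0],"gripper": 0},
  ],
)

```text
t: 19.05
ee_pos: [0.5054, 0.1275, 0.0342]
tcp_rot: [-0.157, -3.135, 0.004]
contact_force: [0.0, -5.7, 1.3]
width: 0.0181
gripper_force: 15.0
```

```bash
python3 st.py
```

```text
t 19.05 fix xy [-0.1642  0.0062] z 0.0342 w 0.018098469287359142 rot err [-0.0024 -0.0028  0.0008]
force tool axes [-0.6  -5.67 -1.3 ] grip 14.999817162752151
```

arm_command(
  commands=[
    {"xyz": [0,0,0.006],"angular": [0,0,0],"gripper": 0},
    {"xyz": [0,0,0.012],"angular": [0,0,0],"gripper": 0},
    {"xyz": [0,0,0.018],"angular": [0,0,0],"gripper": 0},
    {"xyz": [0,0,0.022],"angular": [0,0,0],"gripper": 0},
    {"xyz": [0,0,0.022],"angular": [0,0,0],"gripper": 0},
    {"xyz": [0,0,0.022],"angular": [0,0,0],"gripper": 0},
    {"xyz": [0,0,0.022],"angular": [0,0,0],"gripper": 0},
    {"xyz": [0,0,0.022],"angular": [0,0,0],"gripper": 0},
    {"xyz": [0,0,0.022],"angular": [0,0,0],"gripper": 0},
    {"xyz": [0,0,0.022],"angular": [0,0,0],"gripper": 0},
  ],
)

```text
t: 20.3
ee_pos: [0.5054, 0.1275, 0.0313]
tcp_rot: [-0.157, -3.135, 0.004]
contact_force: [-4.4, -12.5, 16.1]
width: 0.0178
gripper_force: 15.0
```

```bash
python3 st.py
```

```text
t 20.3 fix xy [-0.1642  0.0062] z 0.0313 w 0.017765996148297103 rot err [-0.0024 -0.0026  0.0009]
force tool axes [  3.15 -12.89 -16.15] grip 14.957183003425598
```

arm_command(
  commands=[
    {"xyz": [0,0,0],"angular": [0,0,0],"gripper": 0.4},
    {"xyz": [0,0,0],"angular": [0,0,0],"gripper": 0.7},
    {"xyz": [0,0,0],"angular": [0,0,0],"gripper": 0.7},
    {"xyz": [0,0,0],"angular": [0,0,0],"gripper": 0.7},
    {"xyz": [0,0,-0.1],"angular": [0,0,0],"gripper": 0.7},
    {"xyz": [0,0,-0.25],"angular": [0,0,0],"gripper": 0.7},
    {"xyz": [0,0,-0.45],"angular": [0,0,0],"gripper": 0.7},
    {"xyz": [0,0,-0.7],"angular": [0,0,0],"gripper": 0.7},
    {"xyz": [0.1,0,-0.9],"angular": [0,0,0],"gripper": 0.7},
    {"xyz": [0.3,0,-0.9],"angular": [0,0,0],"gripper": 0.7},
  ],
)

```text
t: 21.55
ee_pos: [0.4506, 0.1353, 0.214]
tcp_rot: [0.159, 3.13, 0.003]
contact_force: [-0.8, 0.2, 0.1]
width: 0.0616
gripper_force: 0.0
```

arm_command(
  commands=[
    {"xyz": [0,0.2,0],"angular": [0,0,0],"gripper": 0.7},
    {"xyz": [0,0.4,0],"angular": [0,0,0],"gripper": 0.7},
    {"xyz": [0,0.6,0],"angular": [0,0,0],"gripper": 0.7},
    {"xyz": [0,0.8,0],"angular": [0,0,0],"gripper": 0.7},
    {"xyz": [0,0.95,0],"angular": [0,0,0],"gripper": 0.7},
    {"xyz": [0,0.95,0],"angular": [0,0,0],"gripper": 0.7},
    {"xyz": [0,0.95,0],"angular": [0,0,0],"gripper": 0.7},
    {"xyz": [0,0.95,0],"angular": [0,0,0],"gripper": 0.7},
    {"xyz": [0,0.95,0],"angular": [0,0,0],"gripper": 0.7},
    {"xyz": [0,0.95,0],"angular": [0,0,0],"gripper": 0.7},
  ],
)

```text
t: 22.8
ee_pos: [0.4666, 0.3233, 0.2108]
tcp_rot: [0.16, 3.137, -0.0]
contact_force: [-0.7, -0.3, -0.2]
width: 0.0615
gripper_force: 0.0
```

```bash
python3 st.py; python3 - <<'E'
from h import *
p,d=snap('top'); a=cv2.resize(p[125:270,225:370],(580,580),interpolation=cv2.INTER_CUBIC)
cv2.imwrite('pics/t3.png',a)
F=np.load('F.npy')
U,V=np.meshgrid(np.arange(225,370),np.arange(125,270)); W=pix2w('top',U,V,d[125:270,225:370]); f=w2fix(W,F); Z=W[...,2]
m=(f[...,0]<-.148)&(f[...,0]>-.18)&(f[...,1]>-.01)&(f[...,1]<.025)&(Z>.03); print('knob top z (expect ~.063)',np.percentile(Z[m],[50,95]),f[m].mean(0))
hsv=cv2.cvtColor(p,cv2.COLOR_BGR2HSV)[125:270,225:370]
g=(hsv[...,0]>50)&(hsv[...,0]<90)&(hsv[...,1]>100)&(Z>.02)&(abs(f[...,0])<.07); q=f[g].astype(np.float32); print('wax',cv2.minAreaRect(q))
E
```

```text
t 22.8 fix xy [-0.2225  0.197 ] z 0.2108 w 0.0615216955839766 rot err [-0.      0.0001 -0.0006]
force tool axes [ 0.71 -0.37  0.16] grip 0.0
knob top z (expect ~.063) [0.0643815  1.07185629] [-0.16894379  0.01044089]
wax ((-0.006039384752511978, 0.06077264994382858), (0.08796069025993347, 0.04688398540019989), 0.04255233332514763)
```

View pics/t3.png

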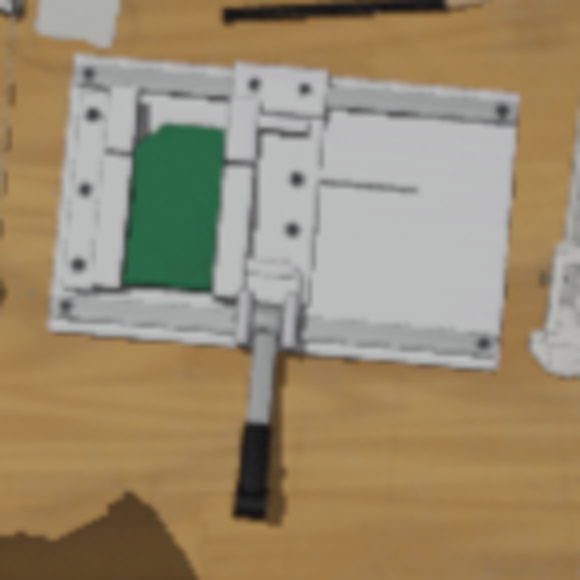

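The wax sits flush between fence (crop x≈125) and stop (x≈222), square, with the lever at (255,450) down. I'll check the lever slope once (it should rise 0.14).

```bash
python3 - <<'E'
from h import *
F=np.load('F.npy'); d=np.load('top.npz')['d']
U,V=np.meshgrid(np.arange(225,370),np.arange(125,270)); W=pix2w('top',U,V,d[125:270,225:370]); f=w2fix(W,F); Z=W[...,2]
m=(f[...,0]<-.09)&(f[...,0]>-.18)&(abs(f[...,1]-.0055)<.005)&(Z>.02)&(Z<.1)
x=f[m][:,0]; print('lever fit slope,',np.polyfit(x,Z[m],1))
for a in np.arange(-.175,-.09,.01):
    k=abs(x-a)<.005; print(round(a,3),np.median(Z[m][k]).round(4) if k.any() else None)
E
```

```text
lever fit slope, [-0.18095396  0.03113148]
-0.175 0.059
-0.165 0.062
-0.155 0.0595
-0.145 0.0578
-0.135 0.0564
-0.125 0.0543
-0.115 0.0512
-0.105 0.0494
-0.095 0.0496
```

```bash
python3 -c "
from plant import *
print(hand_in())"
```

```text
the job is handed in; nothing more can be done
None
```

The wax block is square and snug between the stop and the fence, the lever is fully down with the stop locked, and the job was handed in at about 23 s; the saw, caliper and pencil were not touched.

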